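# Lock the heel last into the bench socket and hold it

## Task

Lock the heel last (the short steel one with the D-shaped head and two lugs at its foot) into the round spring socket on the cobbler's bench so that I can tighten its set screw: lift it, lower it upright with its lugs in the two slots of the rim, push it down against the spring until its flange is flush on the rim, then twist it clockwise (seen from above) about a quarter turn against the return spring. Finish still gripping it and pressing it down, flush and turned, because the spring lifts it off the rim again if you let go. Leave the pointed toe last and everything else on the bench where they are.

Things in the scene. Friction and masses are not known exactly. Their poses are not given: they have to be found in the camera images.
- heel_last: Loose bare-steel heel last, 0.25 to 0.45 kg, 66 mm tall, standing upright on its foot. Origin: centre of the foot's underside, z up. Above the foot: a flange of 48 mm diameter from z = 21 to 27 mm, a neck of 32 mm diameter up to z = 40 mm, then the D-shaped head. It may go into the socket either way round (half a turn).
- heel_head (a point): Centre of the heel last's head on its axis, 53 mm above its origin, same axes. The head spans 26 mm of height (z = 40 to 66 mm over the origin) and is 46 mm wide along y, with flat parallel sides from x = -9 to +33 mm to grip; straight front edge at x = +33 mm, round end at x = -32 mm.
- lug (a point): Outer part of one of the heel last's two lugs, 23 mm along local +y from its axis, 3 mm above its underside; the other lies opposite, on -y. The foot is a barrel of 36 mm diameter, 21 mm long; the lugs at its very bottom are 8 mm wide, 6 mm high and reach 27 mm from the axis. A cross slot 10 mm wide, 7 mm deep runs along local x in its underside.
- toe_last: Loose bare-steel toe last, a bystander to leave alone: 60 mm tall, a longer head (about 40 mm wide, from x = -40 to +54 mm, pointed at +x), on a plain round foot of 54 mm without lugs. Origin: centre of its underside. It stands 0.11 to 0.28 m from the heel last, in either order.
- socket: Fixed steel bayonet socket: round housing 80 mm in diameter on a 120 mm square plate 12 mm thick; origin at the centre of the plate's underside, on the bench, z up. To insert, the heel last's x axis lies along the socket's x axis (or opposite to it). Flange flush on the rim means the heel last's origin is 39 mm above this origin.
- rim (a point): Centre of the socket's mouth, 60 mm above its origin, same axes. Bore 39 mm in diameter with two entry slots 12 mm wide along local +y and -y, 34 mm long from the axis. The rim is a collar 10 mm thick; the lugs turn only beneath it. The foot meets the sprung seat after 11 mm of insertion, the lugs clear the collar at 16 mm, the flange rests on the rim at 21 mm.
- seat_press (a joint): How far the sprung brass seat inside the socket is pushed down, m: 0 at rest, 0.010 when the heel last's flange is flush on the rim, which stops it. The spring pushes back with 6 N at 0 and 11 N at 0.010.
- seat_turn (a joint): How far the seat is turned clockwise from above, rad: 0 at rest, stop at 1.5. The heel last turns it through a key on the seat (22 x 7 x 6 mm, along the socket's x at rest) that fits its cross slot, with up to 0.15 rad of slack. The return spring pulls back with 0.05 N m at 0 and 0.17 N m at 1.5.
- polish_tin: Bystander to leave alone: flat round metal polish tin, 80 mm in diameter, 26 mm high; origin under its centre.
- tape_roll: Bystander to leave alone: roll of tape lying flat, 90 mm in diameter, 30 mm high; origin under its centre.
- hammer: Bystander to leave alone: hammer lying on the bench, handle to its -x; origin near its middle.
- brush: Bystander to leave alone: wood-handled brush lying on the bench, handle to its -x; origin near its middle.
- awl: Bystander to leave alone: awl with a wooden handle lying on the bench, 150 mm long, handle to its -x; origin near its middle.
- heel_lift: Bystander to leave alone: flat black rubber heel piece, about 70 x 60 mm, 12 mm thick; origin under it.
- cement_jar: Bystander to leave alone: closed amber glass jar with a black cap, 70 mm in diameter, 100 mm tall; origin under its centre.
There are look-alikes about, which are no part of the job. Of the things that look like the socket, take the one that is farthest to the robot's right at the start. Leave any yellow look-alike of the heel_last alone.

How it is judged:
By the outcome, as a careful person would: the job done as asked, in the order asked, and still so for the second after the job is handed in, while the arm keeps its last pose, push and grip.
It also fails if it takes over 48 s, if anything falls off the work surface, if the arm or the gripper's body presses on something with over 40 N, if the wrist force passes 120 N, or if a joint passes its speed limit or range.

## Robot

A 6-joint arm with a two-finger parallel gripper is mounted at the origin on the work surface. World frame = base frame: x ahead of the robot, y to its left, z up, the work surface at z = 0. Lengths are in m, angles in rad, forces in N, time in s.
With the tool pointing down it reaches from about 0.35 to 0.775 m from the base axis. Payload 5.5 kg.
Tool frame: the origin (TCP) lies between the finger pads; the fingertips stand 19 mm ahead of it and the grasp point (between the pads) is the TCP (env.tcp_to_tips is the distance from the TCP to the fingertips, in m); z points along the fingers, y is the direction in which the jaws open and shut (so a half turn about z gives the same grasp; the last joint's range is limited). The gripper opens to 85 mm and grips with 20 to 120 N. Pads are 22 mm wide; open, the fingers measure 114 mm over their backs; the gripper's body (76 mm by 85 mm) begins 54 mm behind the grasp point. The pads swing forward as they close: fully open they stand 13 mm farther back than shut.
Start: joints at [1.067, 0.313, 0.046, 1.304, 0, 1.431], TCP at [0.205, 0.537, 0.25] pointing down, gripper open.
Joint ranges: [-2.76, 2.76], [-0.86, 1.69], [-1.03, 1.26], [-2.2, 2.34], [-1.47, 1.5], [-3.14, 3.14]. Speed limits (rad/s): [2.57, 2.57, 3.14, 3.14, 3.14, 3.14].

## Interface

Orientations are given as a unit quaternion [w, x, y, z].
In Python, from workcell import env, eyes, job gives the robot as it stands. The module is installed in compiled form; this text tells all that it offers.
- The arm moves only by the tool move_arm, never from a script. Its argument "commands" is a list of rows, each a list of 3 entries, a list of its own where there are three numbers: the shift along the world's x, y, z as a fraction of full scale, then the turn, a rotation vector about the world's x, y, z as a fraction of full scale, then the gripper command: -1 is shut, 1 is fully open, values between are in proportion. In form: [[[x, y, z], [wx, wy, wz], gripper], ...]. A call has 1 to 5 rows; each row shifts and turns the commanded pose from where the row before left it; what a row does not reach is not made up. Full scale, the value 1, is 0.04 m for a shift and 8 degrees for a turn. A row lasts 1/10 s, in which the tool goes at most 50 mm and 8.59 degrees, less where a joint would pass 70% of its speed; a pose out of reach is approached as far as the arm can. A call with a number of a shift or a turn outside -1 to 1 is refused whole. A call with a gripper value outside its range is refused whole. The fingers move at their own pace and stop on an object; "newtons" is the grip in N (left out, the last holds). Time passes only in rows, so rows that do not move let the fingers close. It gives the time, the measured TCP pose, the force and the opening at its end, in the units of the state.
- env.get_state(): the state, without advancing time (a new reading comes with each control period).
- eyes.read_camera(name): name is "scene" or "top" or "wrist"; returns a dict with "frame" (400x640x3 uint8, red, green, blue), "mtx" (3x3 intrinsics, pixels), "k1" (the pictures are not rectified: a ray, as slopes to the right and down, at radius r is drawn at 1 + k1 r^2 times it, then the intrinsics apply), "camera_from_world" (4x4, takes a point from world to camera coordinates); the wrist camera has in their place "mount" (4x4, takes a point from camera to tool coordinates, whose origin is the TCP and whose axes are the flange's). Camera axes: x right, y down, z forward; pixel columns grow to the right and rows downward; lengths in m; the calibration is good to about 2 mm. A picture is of the moment at which its call begins: read the wrist's pose just before it. There is no depth.
- job.hand_in(): hands the job in, once; it reports no verdict.
The state is a dict: "clock": time; "joint_pos": joint angles; "qvel": joint speeds; "tau": joint torques, N m; "tcp_pos": TCP position; "orientation": TCP orientation; "wrist_force": force on the tool from outside, world axes, zero at the start; "ft_torque": the same for the moment, N m; "finger_gap": finger opening in m.
Only numpy, scipy, OpenCV 4.12 (cv2) and the standard library are available. Lean on these libraries where they do the work, as an engineer would, in place of code of your own. Each camera call takes 0.05 s, during which the arm holds its last target.

## Working session

There is one attempt and no reset: what is moved stays moved. The work goes in short steps, Python scripts to look and compute and a tool call to move; the robot and the scene stay as the last step left them, time stands still between calls to the robot, and variables do not carry over. Pictures are saved under pics/ and viewed, and the job is handed in when it is done.

Besides the shell and the picture viewer there is one more tool, called after ">>>" by a JSON object that holds its "op" and its "data". move_arm: Moves the arm, as the interface text tells. Its arguments: {"type":"object","properties":{"commands":{"type":"array","items":{"type":"array"}},"newtons":{"type":"number"}},"required":["commands"]}

```bash
mkdir -p pics; cat > h.py <<'E'
import numpy as np, cv2, pickle
from workcell import env, eyes, job
def grab(n,tag):
    s=env.get_state(); d=eyes.read_camera(n); d['state']=s
    cv2.imwrite(f'pics/{tag}.png',d['frame'][:,:,::-1]); pickle.dump(d,open(f'pics/{tag}.pkl','wb')); return d
def load(tag): return pickle.load(open(f'pics/{tag}.pkl','rb'))
E
python3 - <<'E'
from h import *
for n in ['scene','top','wrist']:
    d=grab(n,n+'0'); print(n,d['mtx'].tolist(),d['k1'])
    for k in ('camera_from_world','mount'):
        if k in d: print(k,np.round(d[k],4).tolist())
print(env.get_state())
E
```

```text
scene [[384.5410782302145, 0.0, 318.6802312766503], [0.0, 384.5410782302145, 202.66716746246902], [0.0, 0.0, 1.0]] -0.0666100380701786
camera_from_world [[0.7802, 0.6252, -0.0206, -0.4257], [0.334, -0.4443, -0.8313, -0.0938], [-0.5289, 0.6417, -0.5554, 1.1948], [0.0, 0.0, 0.0, 1.0]]
top [[505.1383966844465, 0.0, 325.85423361362206], [0.0, 505.1383966844465, 197.92525890328324], [0.0, 0.0, 1.0]] -0.018886897758715496
camera_from_world [[0.0305, -0.9995, -0.002, 0.0112], [-0.9765, -0.0293, -0.2134, 0.5553], [0.2133, 0.0085, -0.977, 1.161], [0.0, 0.0, 0.0, 1.0]]
wrist [[329.95701321222816, 0.0, 320.19360661837777], [0.0, 329.95701321222816, 198.5976579031139], [0.0, 0.0, 1.0]] -0.036342391701514355
mount [[0.0006, -0.9572, -0.2895, 0.0744], [1.0, 0.0004, 0.0005, 0.0002], [-0.0004, -0.2895, 0.9572, -0.1222], [0.0, 0.0, 0.0, 1.0]]
{'clock': 0.15, 'joint_pos': array([1.06738304e+00, 3.13868465e-01, 4.52674398e-02, 1.30357791e+00,
       3.97320703e-05, 1.43120533e+00]), 'qvel': array([ 0.00046002, -0.0029913 ,  0.0025724 , -0.00012078,  0.00065627,
       -0.00047507]), 'tau': array([ 2.01299023e-03, -4.81062663e+01,  2.98815304e+01,  1.38655503e-02,
       -9.51184757e-05, -2.15997481e-06]), 'tcp_pos': array([0.20444507, 0.53707139, 0.24960184]), 'orientation': array([-2.37295053e-04,  1.80909483e-01,  9.83499507e-01, -6.49606316e-04]), 'wrist_force': array([-0.53968419, -0.21384046, -0.05537161]), 'ft_torque': array([ 0.03291055, -0.02465371, -0.01553966]), 'finger_gap': 0.08517886833172009}
```

View pics/scene0.png

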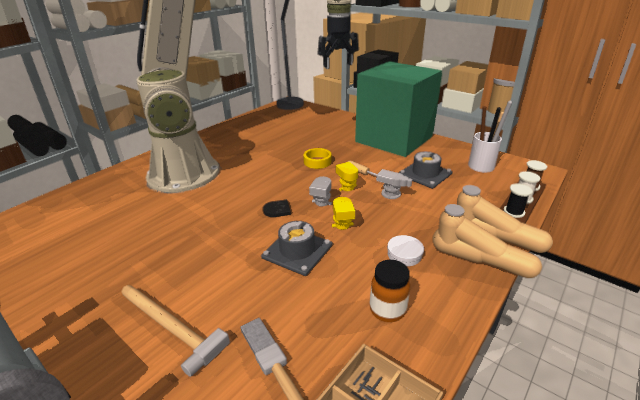

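View pics/top0.png

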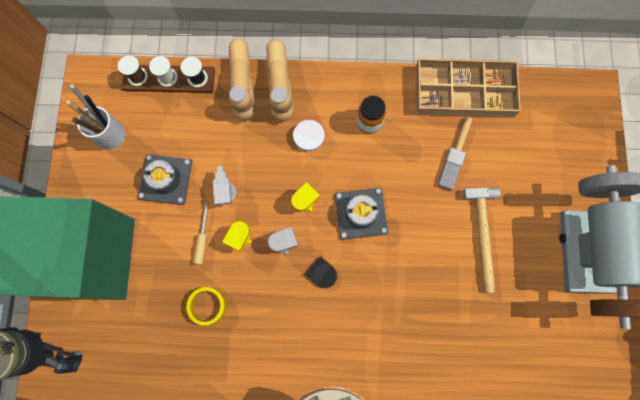

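View pics/wrist0.png

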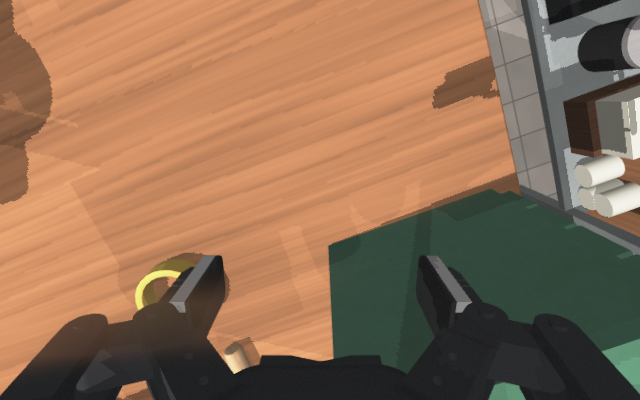

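Top view: the robot's right is the image's right, so of the two sockets (162,178) and (360,212), the right one at (360,212) is meant. The heel last candidates are steel (283,240), yellow (305,197) and yellow (237,235). The steel toe last is at (223,187). I'll enlarge a crop to confirm.

```bash
python3 - <<'E'
from h import *
d=load('top0')['frame'][:,:,::-1]
a=cv2.resize(d[150:290,190:410],None,fx=3.6,fy=3.6,interpolation=cv2.INTER_CUBIC); cv2.imwrite('pics/c1.png',a)
d=load('scene0')['frame'][:,:,::-1]
a=cv2.resize(d[140:280,245:445],None,fx=4,fy=4,interpolation=cv2.INTER_CUBIC); cv2.imwrite('pics/c2.png',a)
E
```

```text
(no output)
```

View pics/c1.png

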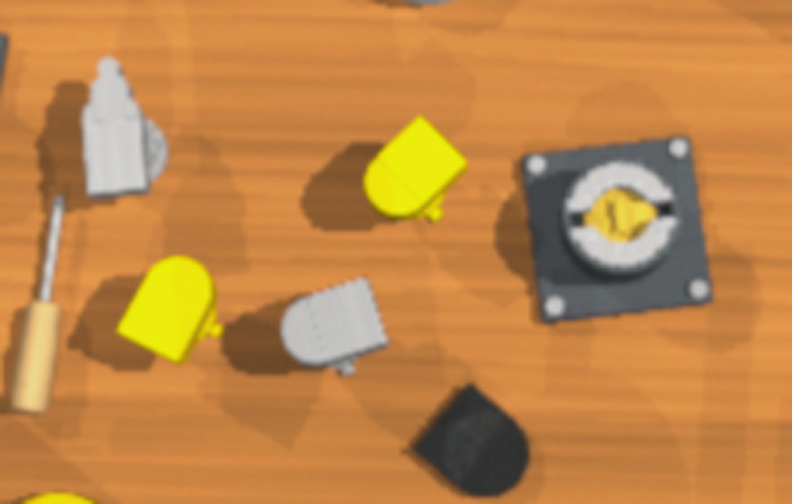

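View pics/c2.png

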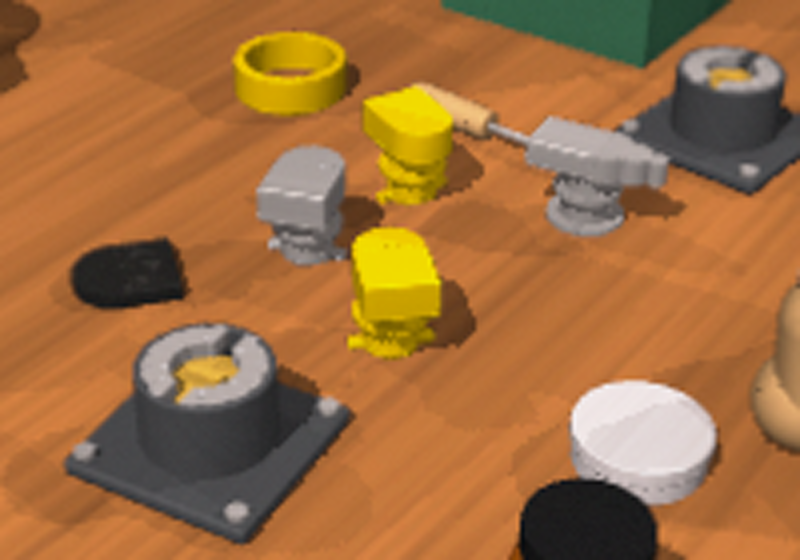

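```bash
cat >> h.py <<'E'
def cfw(d):
    if 'mount' not in d: return d['camera_from_world']
    from scipy.spatial.transform import Rotation as R
    s=d['state']; T=np.eye(4); q=s['orientation']; T[:3,:3]=R.from_quat([q[1],q[2],q[3],q[0]]).as_matrix(); T[:3,3]=s['tcp_pos']
    return np.linalg.inv(T@d['mount'])
def toplane(d,uv,z):
    u=cv2.undistortPoints(np.array(uv,float).reshape(-1,1,2),d['mtx'],np.array([d['k1'],0,0,0,0.]))[:,0]
    W=np.linalg.inv(cfw(d)); r=np.c_[u,np.ones(len(u))]@W[:3,:3].T; o=W[:3,3]
    return o+r*((z-o[2])/r[:,2])[:,None]
def proj(d,P):
    C=cfw(d); p=np.atleast_2d(P)
    return cv2.projectPoints(p,cv2.Rodrigues(C[:3,:3])[0],C[:3,3],d['mtx'],np.array([d['k1'],0,0,0,0.]))[0][:,0]
E
python3 - <<'E'
from h import *
d=load('top0')
c=lambda L:[(x/3.6+190-.4,y/3.6+150-.4) for x,y in L]
print('bolts',toplane(d,c([(536,165),(679,147),(699,289),(554,306)]),.014).round(3).tolist())
print('rim',toplane(d,c([(620,217),(575,220),(665,210)]),.06).round(3).tolist())
print('heel top',toplane(d,c([(364,279),(387,343),(298,367),(281,333),(292,305)]),.066).round(3).tolist())
print('yellow1',toplane(d,c([(420,117),(466,163)]),.066).round(3).tolist(),'yellow2',toplane(d,c([(118,328),(180,361),(215,290)]),.066).round(3).tolist())
s=load('scene0'); c2=lambda L:[(x/4+245,y/4+140) for x,y in L]
print('scene heel', toplane(s,c2([(260,190),(328,205),(343,165),(297,150)]),.066).round(3).tolist())
print('scene rim', toplane(s,c2([(206,368)]),.06).round(3).tolist())
# green box top corners seen in top picture, several heights
for z in (.15,.2,.25,.3): print(z,toplane(d,[(89,198),(88,298),(134,218),(128,299)],z).round(3).tolist())
print('scene box top', [ (z,toplane(s,[(357,68),(397,88),(441,68),(396,150),(358,137)],z).round(3).tolist()) for z in (0,.15,.2,.25)])
E
```

```text
bolts [[0.572, -0.003, 0.014], [0.588, -0.103, 0.014], [0.488, -0.117, 0.014], [0.473, -0.018, 0.014]]
rim [[0.528, -0.059, 0.06], [0.525, -0.029, 0.06], [0.534, -0.089, 0.06]]
heel top [[0.48, 0.109, 0.066], [0.438, 0.092, 0.066], [0.421, 0.15, 0.066], [0.443, 0.162, 0.066], [0.461, 0.156, 0.066]]
yellow1 [[0.591, 0.077, 0.066], [0.56, 0.045, 0.066]] yellow2 [[0.443, 0.269, 0.066], [0.422, 0.227, 0.066], [0.47, 0.207, 0.066]]
scene heel [[0.448, 0.089, 0.066], [0.493, 0.101, 0.066], [0.471, 0.145, 0.066], [0.435, 0.143, 0.066]]
scene rim [[0.537, -0.064, 0.06]]
0.15 [[0.519, 0.559, 0.15], [0.299, 0.533, 0.15], [0.477, 0.452, 0.15], [0.3, 0.446, 0.15]]
0.2 [[0.509, 0.534, 0.2], [0.299, 0.509, 0.2], [0.468, 0.432, 0.2], [0.3, 0.426, 0.2]]
0.25 [[0.499, 0.51, 0.25], [0.299, 0.486, 0.25], [0.46, 0.413, 0.25], [0.299, 0.407, 0.25]]
0.3 [[0.488, 0.485, 0.3], [0.298, 0.463, 0.3], [0.452, 0.393, 0.3], [0.299, 0.387, 0.3]]
scene box top [(0, [[-0.248, 1.342, 0.0], [0.121, 1.142, 0.0], [0.139, 1.626, 0.0], [0.455, 0.532, 0.0], [0.292, 0.544, 0.0]]), (0.15, [[0.075, 0.852, 0.15], [0.349, 0.704, 0.15], [0.362, 1.063, 0.15], [0.595, 0.252, 0.15], [0.475, 0.262, 0.15]]), (0.2, [[0.183, 0.689, 0.2], [0.424, 0.558, 0.2], [0.436, 0.875, 0.2], [0.642, 0.159, 0.2], [0.536, 0.167, 0.2]]), (0.25, [[0.291, 0.525, 0.25], [0.5, 0.412, 0.25], [0.51, 0.687, 0.25], [0.689, 0.066, 0.25], [0.597, 0.073, 0.25]])]
```

The steel heel last stands at about (0.447, 0.131) with its x axis at about -68°. The socket is at about (0.53, -0.06) with its x axis at about 9°, and the top and scene cameras agree within 10 mm. I'll leave the box side first (-y), then go to a viewing pose over the heel last.

>>> {"op": "move_arm", "data": {"commands": [[[0, -1, 0.25], [0, 0, 0], 1], [[0, -1, 0.25], [0, 0, 0], 1], [[0.67, -0.9, -0.1], [0, 0, -0.65], 1], [[0.67, -0.9, -0.1], [0, 0, -0.65], 1], [[0.67, -0.9, -0.2], [0, 0, -0.65], 1]], "newtons": 60}}

```text
clock: 0.65
tcp_pos: [0.2856, 0.3483, 0.2547]
orientation: [0.0, 0.314, 0.949, 0.001]
wrist_force: [1.5, -0.2, -0.3]
finger_gap: 0.0853
```

>>> {"op": "move_arm", "data": {"commands": [[[0.67, -0.9, -0.2], [0, 0, -0.65], 1], [[0.67, -0.9, -0.2], [0, 0, -0.65], 1], [[0.67, -0.9, -0.2], [0, 0, -0.65], 1], [[0.67, -0.9, -0.2], [0, 0, -0.65], 1], [[0.67, -0.9, -0.2], [0, 0, -0.65], 1]]}}

```text
clock: 1.15
tcp_pos: [0.4197, 0.1677, 0.214]
orientation: [0.0, 0.52, 0.854, 0.0]
wrist_force: [0.2, 1.2, 0.5]
finger_gap: 0.0853
```

>>> {"op": "move_arm", "data": {"commands": [[[0.67, -0.9, -0.2], [0, 0, -0.65], 1], [[0, 0, 0], [0, 0, 0], 1], [[0, 0, 0], [0, 0, 0], 1]]}}

```text
clock: 1.45
tcp_pos: [0.4457, 0.1325, 0.2057]
orientation: [-0.001, 0.558, 0.83, -0.0]
wrist_force: [-0.1, 0.5, -0.5]
finger_gap: 0.0853
```

```bash
python3 - <<'E'
from h import *
d=grab('wrist','w1'); s=d['state']; print(s['joint_pos'],s['tcp_pos'],s['orientation'],s['clock'],s['wrist_force'],s['ft_torque'])
E
```

```text
[ 1.15759482e-01  1.22596458e-01 -3.07887839e-01  1.14193201e+00
  3.58298369e-04  1.29855921e+00] [0.44574801 0.13247174 0.20574738] [-7.32152617e-04  5.57523608e-01  8.30160670e-01 -3.90041359e-04] 1.45 [-0.11522785  0.53895815 -0.45206095] [ 0.04310766  0.04860818 -0.03256172]
```

View pics/w1.png

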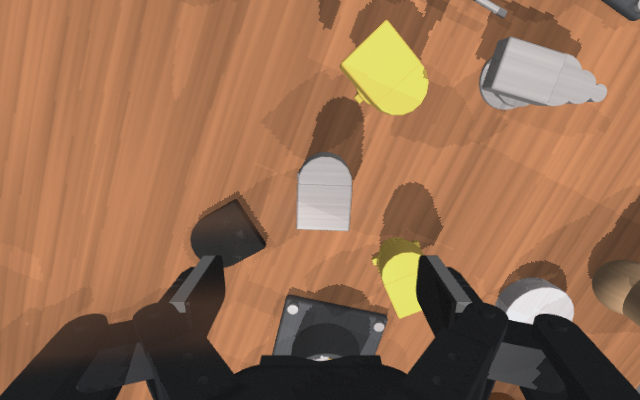

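```bash
python3 - <<'E'
from h import *
f=load('w1')['frame'][:,:,::-1]
cv2.imwrite('pics/c3.png',cv2.resize(f[140:250,270:380],None,fx=5,fy=5,interpolation=cv2.INTER_CUBIC))
E
```

```text
(no output)
```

View pics/c3.png

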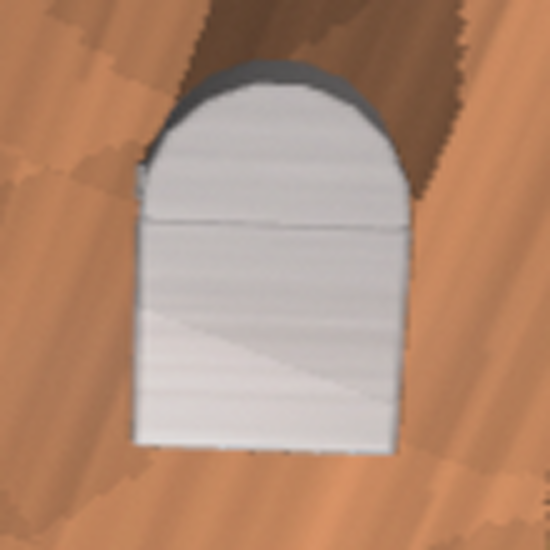

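```bash
python3 - <<'E'
from h import *
d=load('w1'); c=lambda L:[(x/5+270-.4,y/5+140-.4) for x,y in L]
P=toplane(d,c([(135,443),(395,453),(143,218),(410,228),(277,82)]),.066)[:,:2]; print(P.round(4))
from scipy.optimize import least_squares
M=np.array([[33,-23],[33,23],[-9,-23],[-9,23],[-32,0]])/1000.
def f(p,M):
    c,s=np.cos(p[2]),np.sin(p[2]); return (M@np.array([[c,s],[-s,c]])+p[:2]-P)
for MM in (M,M*[1,-1]):
    r=least_squares(lambda p:f(p,MM).ravel(),[.447,.131,-1.2]); print(r.x,np.degrees(r.x[2]),(f(r.x,MM)*1000).round(1).tolist())
s=d['state'];q=s['orientation'];print('jaw angle',np.degrees(2*np.arctan2(q[2],q[1]))-90)
E
```

```text
[[0.4385 0.0959]
 [0.4803 0.111 ]
 [0.4255 0.1333]
 [0.4666 0.1483]
 [0.4373 0.1623]]
[ 0.44854624  0.1331681  -1.21800242] -69.78639803217848 [[-0.2, -1.7], [1.2, -0.9], [-1.7, 0.4], [0.4, 1.3], [0.2, 0.9]]
[ 0.44850559  0.13315282 -1.20443163] -69.00884888498109 [[43.3, 14.7], [-41.5, -16.9], [41.2, 16.5], [-42.8, -15.0], [-0.2, 0.8]]
jaw angle 22.23055117280306
```

>>> {"op": "move_arm", "data": {"commands": [[[0.09, -0.03, -0.6], [0, 0, -0.25], 1], [[0, 0, -0.9], [0, 0, 0], 1], [[0, 0, -0.9], [0, 0, 0], 1], [[0, 0, -0.9], [0, 0, 0], 1], [[0, 0, -0.5], [0, 0, 0], 1]]}}

```text
clock: 2.0
tcp_pos: [0.4468, 0.1336, 0.0522]
orientation: [-0.001, 0.57, 0.822, -0.001]
wrist_force: [-0.3, -0.1, -0.1]
finger_gap: 0.0854
```

>>> {"op": "move_arm", "data": {"commands": [[[0, 0, 0], [0, 0, 0], 1], [[0, 0, 0], [0, 0, 0], 1]]}}

```text
clock: 2.2
tcp_pos: [0.4489, 0.1333, 0.0549]
orientation: [-0.0, 0.57, 0.822, -0.0]
wrist_force: [-0.2, -0.7, 0.6]
finger_gap: 0.0849
```

```bash
python3 - <<'E'
from h import *
d=grab('wrist','w2'); s=d['state']; print(s['tcp_pos'],s['orientation'],s['clock'],s['wrist_force'],s['ft_torque'])
d=grab('top','t2')
f=d['frame'][:,:,::-1];cv2.imwrite('pics/c4.png',cv2.resize(f[180:300,200:400],None,fx=4,fy=4,interpolation=cv2.INTER_CUBIC))
E
```

```text
[0.44892785 0.13330703 0.05488402] [-1.24791959e-04  5.70021044e-01  8.21630083e-01 -2.43588350e-05] 2.2 [-0.24521782 -0.72085869  0.63353812] [ 0.02483669 -0.00307444  0.00219437]
```

View pics/w2.png

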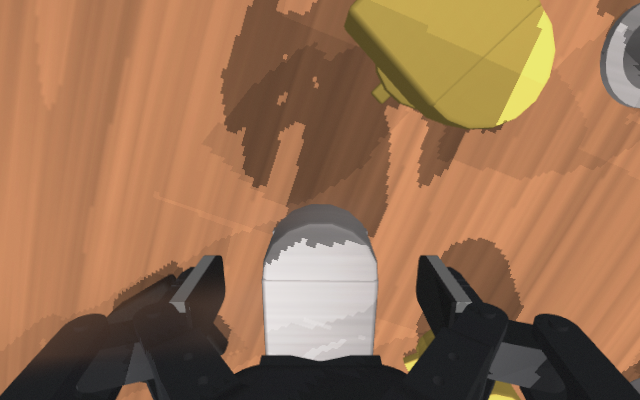

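View pics/c4.png

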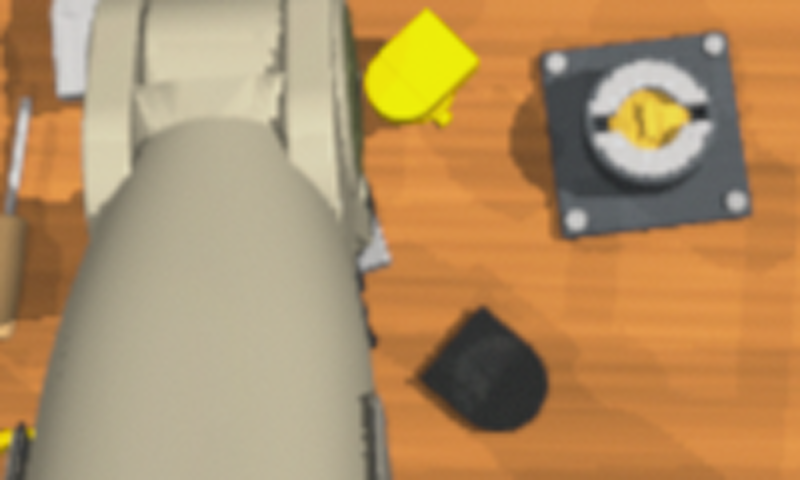

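```bash
python3 - <<'E'
from h import *
d=load('w2')
P=toplane(d,[(263,279.5),(377,281.5),(266.5,355),(373,357)],.066)[:,:2]; print(P.round(4), np.linalg.norm(P[0]-P[1]))
m=(P[0]+P[1])/2; a=np.radians(-69.9); u=np.array([np.cos(a),np.sin(a)]); print('axis',m+.009*u, 'tcp x along', (d['state']['tcp_pos'][:2]-m-.009*u)@u)
E
```

```text
[[0.4253 0.1336]
 [0.4663 0.148 ]
 [0.4373 0.1001]
 [0.4791 0.1146]] 0.04350909448375399
axis [0.44891295 0.13232329] tcp x along -0.0009187092097603951
```

>>> {"op": "move_arm", "data": {"commands": [[[0.03, -0.07, -0.03], [0, 0, 0], 1], [[0, 0, 0], [0, 0, 0], 0.3], [[0, 0, 0], [0, 0, 0], -0.5], [[0, 0, 0], [0, 0, 0], -1], [[0, 0, 0], [0, 0, 0], -1]], "newtons": 80}}

```text
clock: 2.8
tcp_pos: [0.4511, 0.1293, 0.0537]
orientation: [0.0, 0.571, 0.821, 0.0]
wrist_force: [-0.4, -0.6, 5.1]
finger_gap: 0.0449
```

>>> {"op": "move_arm", "data": {"commands": [[[0, 0, 0], [0, 0, 0], -1], [[0, 0, 0], [0, 0, 0], -1], [[0, 0, 0], [0, 0, 0], -1]]}}

```text
clock: 3.1
tcp_pos: [0.4511, 0.1293, 0.0537]
orientation: [0.001, 0.571, 0.821, 0.0]
wrist_force: [-1.1, -0.5, 5.5]
finger_gap: 0.0446
```

```bash
python3 - <<'E'
from h import *
d=grab('wrist','w3'); s=d['state']; print(s)
E
```

```text
{'clock': 3.1, 'joint_pos': array([ 1.07970180e-01,  2.70619521e-01, -5.36735801e-01,  7.62345948e-01,
       -3.16150650e-04,  1.32369840e+00]), 'qvel': array([-0.00029722,  0.00115484,  0.00013268,  0.00015363,  0.00047793,
        0.00085595]), 'tau': array([ 2.85824547e-01, -3.68528688e+01,  2.24167103e+01, -4.37089792e-01,
        2.02704356e-01, -1.13260663e-03]), 'tcp_pos': array([0.45106963, 0.12927136, 0.05372434]), 'orientation': array([5.16872153e-04, 5.71115454e-01, 8.20869547e-01, 2.40039147e-04]), 'wrist_force': array([-1.07160123, -0.45288111,  5.53798446]), 'ft_torque': array([-0.14479319,  0.19468446, -0.02991739]), 'finger_gap': 0.044563720615033324}
```

View pics/w3.png

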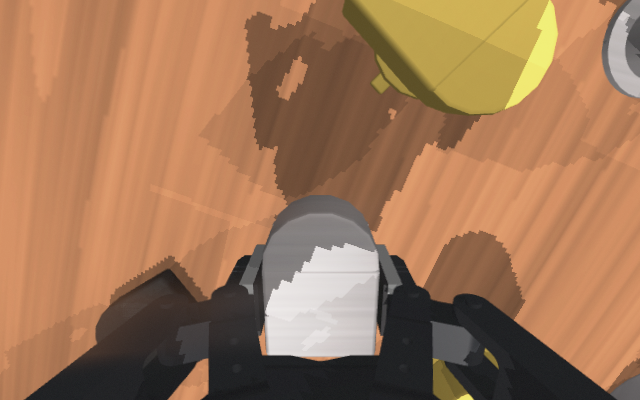

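>>> {"op": "move_arm", "data": {"commands": [[[0, 0, 0.3], [0, 0, 0], -1], [[0, 0, 0.6], [0, 0, 0], -1], [[0, 0, 1], [0, 0, 0], -1], [[0, 0, 1], [0, 0, 0], -1], [[0, 0, 0.8], [0, 0, 0], -1]]}}

```text
clock: 3.65
tcp_pos: [0.4502, 0.1294, 0.2025]
orientation: [-0.0, 0.571, 0.821, -0.0]
wrist_force: [1.6, 0.3, -3.7]
finger_gap: 0.0451
```

>>> {"op": "move_arm", "data": {"commands": [[[0, 0, 0], [0, 0, 0], -1], [[0, 0, 0], [0, 0, 0], -1]]}}

```text
clock: 3.85
tcp_pos: [0.4505, 0.1294, 0.2006]
orientation: [-0.0, 0.571, 0.821, 0.0]
wrist_force: [-0.8, -0.5, -4.2]
finger_gap: 0.0447
```

```bash
python3 - <<'E'
from h import *
d=grab('wrist','w4'); s=d['state']; print(s['tcp_pos'],s['orientation'],s['finger_gap'],s['wrist_force'],s['ft_torque'])
f=d['frame'][:,:,::-1]
f3=load('w3')['frame'][:,:,::-1]
g=np.hstack([cv2.resize(x[170:370,220:420],None,fx=2,fy=2,interpolation=cv2.INTER_CUBIC) for x in (f3,f)])
cv2.imwrite('pics/c5.png',g)
d=grab('scene','s4');f=d['frame'][:,:,::-1];cv2.imwrite('pics/c6.png',cv2.resize(f[60:220,220:420],None,fx=3.5,fy=3.5,interpolation=cv2.INTER_CUBIC))
E
```

```text
[0.45045469 0.12936407 0.2006408 ] [-5.54729325e-06  5.71050541e-01  8.20914904e-01  1.59311438e-05] 0.04472188837866774 [-0.77196592 -0.51999735 -4.17337774] [ 0.00277334  0.0514659  -0.02377897]
```

View pics/c5.png

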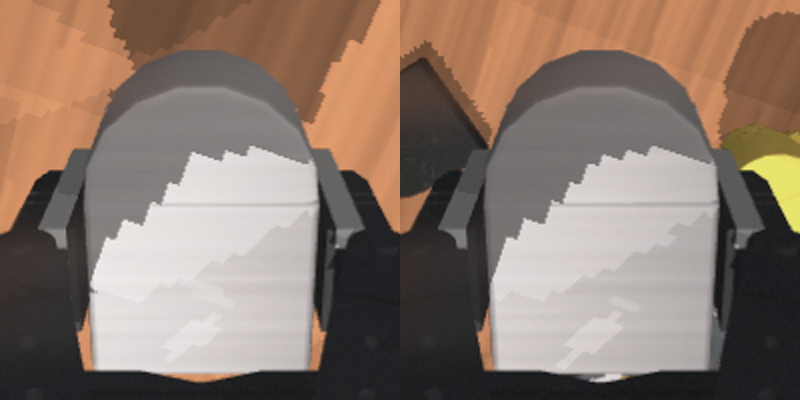

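View pics/c6.png

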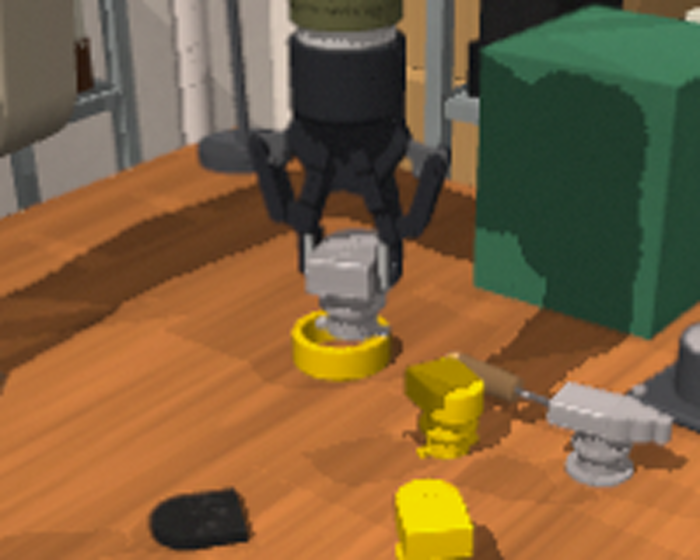

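```bash
python3 - <<'E'
from h import *
d=load('w4'); s=d['state']; q=s['orientation']; a=2*np.arctan2(q[2],q[1]); X=np.array([np.cos(a),np.sin(a)]);Y=np.array([np.sin(a),-np.cos(a)])
print('tool x ang',np.degrees(a))
for dz in (.0123,.009,.006):
  P=toplane(d,[(262.5,271.5),(378.5,272),(266,355),(374,355)],s['tcp_pos'][2]+dz)[:,:2]-s['tcp_pos'][:2]
  print(dz,[(round(p@X*1000,1),round(p@Y*1000,1)) for p in P])
E
```

```text
tool x ang 110.3529685339933
0.0123 [(np.float64(12.6), np.float64(-21.8)), (np.float64(12.4), np.float64(21.6)), (np.float64(-26.0), np.float64(-22.5)), (np.float64(-26.0), np.float64(21.9))]
0.009 [(np.float64(10.7), np.float64(-22.5)), (np.float64(10.6), np.float64(22.2)), (np.float64(-29.0), np.float64(-23.1)), (np.float64(-29.0), np.float64(22.5))]
0.006 [(np.float64(9.1), np.float64(-23.1)), (np.float64(8.9), np.float64(22.8)), (np.float64(-31.7), np.float64(-23.8)), (np.float64(-31.7), np.float64(23.1))]
```

>>> {"op": "move_arm", "data": {"commands": [[[0.38, -0.46, 0], [0, 0, 0.98], -1], [[0.38, -0.46, 0], [0, 0, 0.98], -1], [[0.38, -0.46, 0], [0, 0, 0.98], -1], [[0.38, -0.46, 0], [0, 0, 0.98], -1], [[0.38, -0.46, 0], [0, 0, 0.98], -1]]}}

```text
clock: 4.45
tcp_pos: [0.5258, 0.0367, 0.1986]
orientation: [-0.002, 0.26, 0.966, -0.0]
wrist_force: [0.7, -0.1, -3.7]
finger_gap: 0.0446
```

>>> {"op": "move_arm", "data": {"commands": [[[0.38, -0.46, 0], [0, 0, 0.98], -1], [[0.38, -0.46, 0], [0, 0, 0.98], -1], [[0.38, -0.46, 0], [0, 0, 0.98], -1], [[0.38, -0.46, 0], [0, 0, 0.98], -1], [[0.38, -0.46, 0], [0, 0, 0.98], -1]]}}

```text
clock: 4.95
tcp_pos: [0.6018, -0.0551, 0.1981]
orientation: [-0.002, -0.079, 0.997, 0.001]
wrist_force: [-0.4, 1.3, -3.0]
finger_gap: 0.0449
```

>>> {"op": "move_arm", "data": {"commands": [[[0, 0, 0], [0, 0, 0], -1], [[0, 0, 0], [0, 0, 0], -1], [[0, 0, 0], [0, 0, 0], -1]]}}

```text
clock: 5.25
tcp_pos: [0.6013, -0.0539, 0.1995]
orientation: [-0.002, -0.076, 0.997, 0.001]
wrist_force: [-0.5, 0.1, -3.6]
finger_gap: 0.0447
```

```bash
python3 - <<'E'
from h import *
d=grab('wrist','w5'); s=d['state']; print(s['tcp_pos'],s['orientation'],s['joint_pos'],s['clock'],s['wrist_force'])
q=s['orientation']; print('toolx',np.degrees(2*np.arctan2(q[2],q[1])))
E
```

```text
[ 0.60134831 -0.05391581  0.19947276] [-1.66358475e-03 -7.60057699e-02  9.97105750e-01  6.92636978e-04] [-2.22475088e-01  3.89675579e-01  3.10684567e-02  1.21577665e+00
  3.45342931e-04 -3.74634235e-01] 5.25 [-0.50052544  0.05223268 -3.5953784 ]
toolx 188.71804145519334
```

View pics/w5.png

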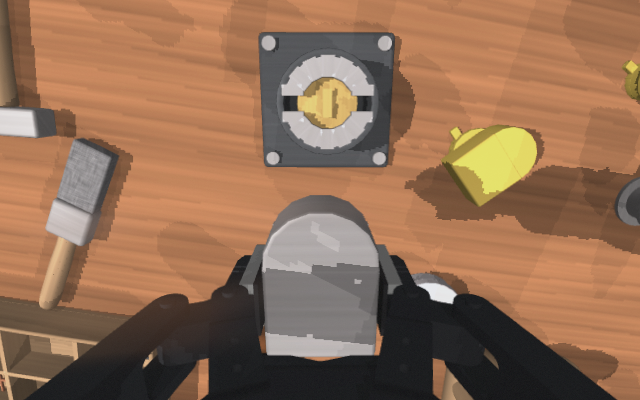

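```bash
python3 - <<'E'
from h import *
f=load('w5')['frame'][:,:,::-1]
cv2.imwrite('pics/c7.png',cv2.resize(f[25:175,250:410],None,fx=4,fy=4,interpolation=cv2.INTER_CUBIC))
E
```

```text
(no output)
```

View pics/c7.png

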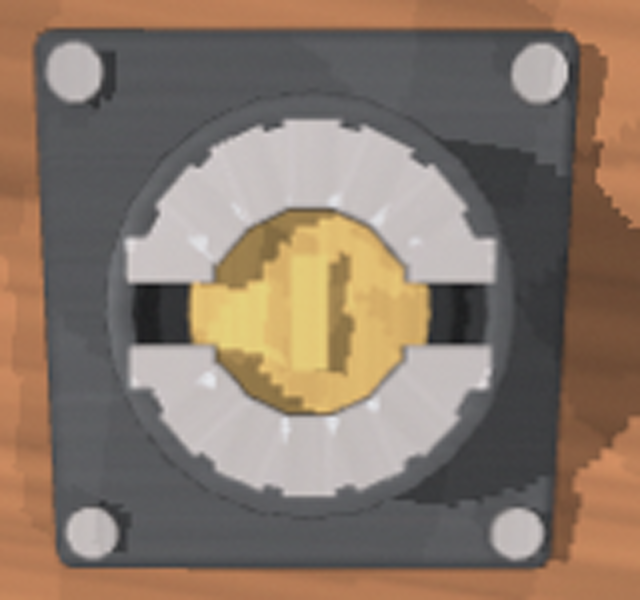

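```bash
python3 - <<'E'
from h import *
d=load('w5'); c=lambda L:[(x/4+250-.4,y/4+25-.4) for x,y in L]
def lab(n,L,z): 
    P=toplane(d,c(L),z)[:,:2]; print(n,z,P.round(4).tolist(),'mean',P.mean(0).round(4)); return P
for z in (.012,.015):
  B=lab('bolts',[(75,72),(540,72),(517,533),(91,533)],z)
  print([np.degrees(np.arctan2(*(B[j]-B[i])[::-1])).round(2) for i,j in ((0,1),(1,2),(2,3),(3,0))],[np.linalg.norm(B[j]-B[i]).round(4) for i,j in ((0,1),(1,2),(2,3),(3,0))])
S=lab('plate',[(36,32),(580,32),(548,566),(62,566)],.012); print([np.linalg.norm(S[j]-S[i]).round(4) for i,j in ((0,1),(1,2),(2,3),(3,0))])
lab('housing',[(107,304),(513,304)],.06); lab('housing',[(310,92),(310,517)],.06)
lab('collar',[(124,308),(499,308)],.06);lab('collar',[(312,119),(312,497)],.06)
lab('bore',[(312,208),(312,414)],.06)
lab('slot',[(214,283),(214,346),(405,283),(405,347)],.06)
lab('slotout',[(127,283),(130,346),(495,283),(492,347)],.06)
T=load('top0')
E
```

```text
bolts 0.012 [[0.4874, -0.116], [0.472, -0.0164], [0.5717, -0.0014], [0.587, -0.101]] mean [ 0.5295 -0.0587]
[np.float64(98.8), np.float64(8.61), np.float64(-81.26), np.float64(-171.48)] [np.float64(0.1007), np.float64(0.1008), np.float64(0.1008), np.float64(0.1007)]
bolts 0.015 [[0.4878, -0.1155], [0.4725, -0.0169], [0.5712, -0.002], [0.5864, -0.1007]] mean [ 0.5295 -0.0588]
[np.float64(98.8), np.float64(8.61), np.float64(-81.26), np.float64(-171.48)] [np.float64(0.0997), np.float64(0.0998), np.float64(0.0999), np.float64(0.0997)]
plate 0.012 [[0.4807, -0.1252], [0.4628, -0.0095], [0.5783, 0.0076], [0.5959, -0.107]] mean [ 0.5294 -0.0585]
[np.float64(0.117), np.float64(0.1168), np.float64(0.1159), np.float64(0.1166)]
housing 0.06 [[0.5336, -0.0974], [0.5218, -0.0208]] mean [ 0.5277 -0.0591]
housing 0.06 [[0.4906, -0.065], [0.5681, -0.0527]] mean [ 0.5294 -0.0588]
collar 0.06 [[0.5339, -0.0941], [0.5229, -0.0233]] mean [ 0.5284 -0.0587]
collar 0.06 [[0.4952, -0.0639], [0.5641, -0.0529]] mean [ 0.5296 -0.0584]
bore 0.06 [[0.5106, -0.0615], [0.5481, -0.0555]] mean [ 0.5293 -0.0585]
slot 0.06 [[0.5267, -0.0777], [0.5383, -0.0761], [0.5212, -0.0419], [0.5328, -0.0398]] mean [ 0.5298 -0.0589]
slotout 0.06 [[0.5292, -0.0941], [0.5407, -0.0921], [0.5185, -0.0249], [0.5303, -0.0232]] mean [ 0.5297 -0.0586]
```

```bash
python3 - <<'E'
from h import *
f=load('w5')['frame'][:,:,::-1]
cv2.imwrite('pics/c8.png',cv2.resize(f[185:365,240:400],None,fx=3.3,fy=3.3,interpolation=cv2.INTER_CUBIC))
d=grab('scene','s5');print(proj(d,[d['state']['tcp_pos']]))
f=d['frame'][:,:,::-1];cv2.imwrite('pics/c9.png',cv2.resize(f[110:260,270:420],None,fx=4,fy=4,interpolation=cv2.INTER_CUBIC))
E
```

```text
[[321.73995421 184.13011904]]
```

View pics/c8.png

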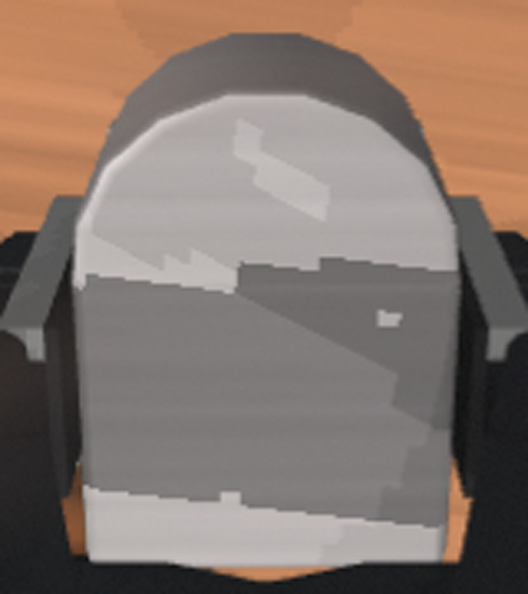

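View pics/c9.png

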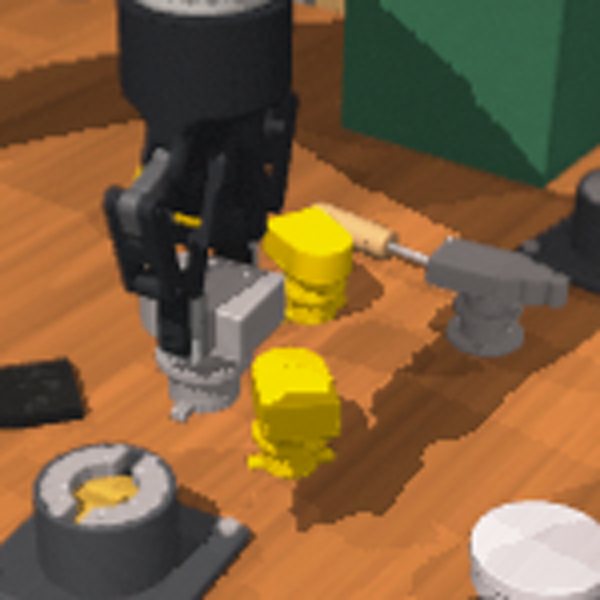

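```bash
python3 - <<'E'
from h import *
from scipy.optimize import least_squares
def fit(d,px,md,chamfix=None):
    s=d['state']; q=s['orientation']; a=2*np.arctan2(q[2],q[1]); X=np.array([np.cos(a),np.sin(a)]);Y=np.array([np.sin(a),-np.cos(a)])
    def res(p,full=False):
        ox,oy,th,dz,c=p
        if chamfix is not None: dz=chamfix
        M=np.array([[33-c,23-c],[33-c,-23+c],[-9,23-c],[-9,-23+c],[-32+c,0]])/1000
        cc,ss=np.cos(th),np.sin(th)
        # heel x = -tool x ; heel y = ± tool y
        L=M@np.array([[cc,ss],[-ss,cc]])
        W=s['tcp_pos'][:2]+np.outer(ox-L[:,0],X)+np.outer(oy-L[:,1],Y)
        uv=proj(d,np.c_[W,np.full(5,s['tcp_pos'][2]+dz)])
        return (uv-np.array(px)).ravel()
    r=least_squares(res,[.003,0,0,.012,1.]); print(r.x.round(4),np.abs(r.fun).max().round(2),r.fun.round(1))
d=load('w5'); c=lambda x,y:(x/3.3+240-.35,y/3.3+185-.35)
px=[c(87,562),c(447,562),c(77,285),c(457,285),c(265,95)]
fit(d,px,0)
fit(d,px,0,.0123)
E
```

```text
[-3.7000e-03  6.0000e-04 -2.2000e-03 -1.4000e-03 -1.7852e+00] 1.57 [ 0.8  0.1 -0.9 -0.2 -1.6 -0.5  1.2 -0.8  0.4  1.3]
[ 4.5000e-03  6.0000e-04 -2.2000e-03  1.2000e-02  1.3437e+00] 2.29 [ 1.9  2.2 -1.9  1.9 -0.6 -2.   0.3 -2.3  0.4  0.7]
```

Socket measured again from the wrist: centre (0.5295, -0.0587), x axis 8.7°. Bolt, plate, collar and slot estimates agree within 1 mm, and the top camera agrees. The heel axis sits about 3.7 mm along tool +x from the TCP. I'll hover over the rim.

>>> {"op": "move_arm", "data": {"commands": [[[-0.43, -0.03, -0.3], [0, 0, 0], -1], [[-0.43, -0.03, -0.4], [0, 0, 0], -1], [[-0.43, -0.03, -0.5], [0, 0, 0], -1], [[-0.41, -0.03, -0.5], [0, 0, 0], -1], [[0, 0, 0], [0, 0, 0], -1]]}}

```text
clock: 5.85
tcp_pos: [0.5296, -0.0578, 0.1303]
orientation: [-0.004, -0.076, 0.997, 0.001]
wrist_force: [-0.4, 0.1, -4.0]
finger_gap: 0.0449
```

>>> {"op": "move_arm", "data": {"commands": [[[0, 0, 0], [0, 0, 0], -1], [[0, 0, 0], [0, 0, 0], -1]]}}

```text
clock: 6.05
tcp_pos: [0.5366, -0.0595, 0.1348]
orientation: [0.002, -0.077, 0.997, -0.001]
wrist_force: [-0.0, 0.0, -4.3]
finger_gap: 0.0449
```

```bash
python3 - <<'E'
from h import *
d=grab('scene','s6');s=d['state'];print(s['tcp_pos'],s['orientation'],s['wrist_force'],s['ft_torque'])
f=d['frame'][:,:,::-1];cv2.imwrite('pics/c10.png',cv2.resize(f[170:280,245:355],None,fx=5.4,fy=5.4,interpolation=cv2.INTER_CUBIC))
d=grab('wrist','w6')
E
```

```text
[ 0.53662678 -0.059538    0.13477905] [ 1.82364351e-03 -7.65064822e-02  9.97067281e-01 -5.19545865e-04] [-0.03674944  0.00974853 -4.33478758] [-0.00134754  0.0213528  -0.03222872]
```

View pics/c10.png

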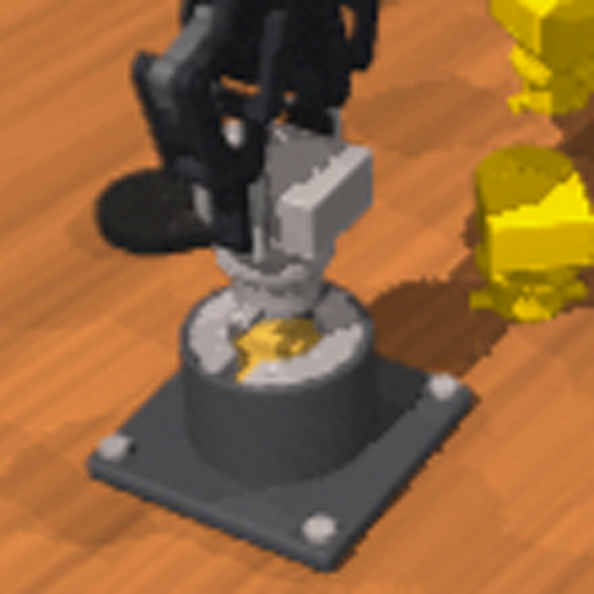

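View pics/w6.png

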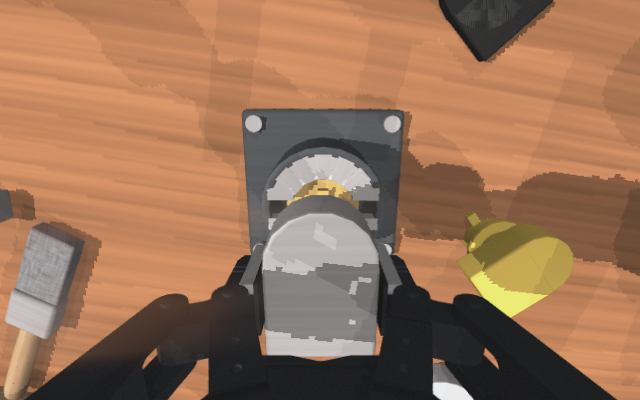

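>>> {"op": "move_arm", "data": {"commands": [[[0, 0, 0], [0, 0, 0], -1], [[0, 0, 0], [0, 0, 0], -1], [[0, 0, 0], [0, 0, 0], -1]]}}

```text
clock: 6.45
tcp_pos: [0.5349, -0.0594, 0.1333]
orientation: [0.0, -0.076, 0.997, 0.0]
wrist_force: [0.3, -0.7, -3.5]
finger_gap: 0.0447
```

```bash
python3 - <<'E'
from h import *
d=grab('wrist','w7');s=d['state'];print(s['tcp_pos'],s['orientation'],s['qvel'])
q=s['orientation'];a=2*np.arctan2(q[2],q[1]);print(np.degrees(a))
f=d['frame'][:,:,::-1];cv2.imwrite('pics/c11.png',cv2.resize(f[100:280,235:415],None,fx=3.3,fy=3.3,interpolation=cv2.INTER_CUBIC))
E
```

```text
[ 0.53490579 -0.05942803  0.13325166] [ 1.44091732e-04 -7.63529605e-02  9.97080842e-01  7.45660835e-06] [-0.00172795  0.0010809  -0.00628142 -0.00044539  0.00117844 -0.00056065]
188.75792842906853
```

View pics/c11.png

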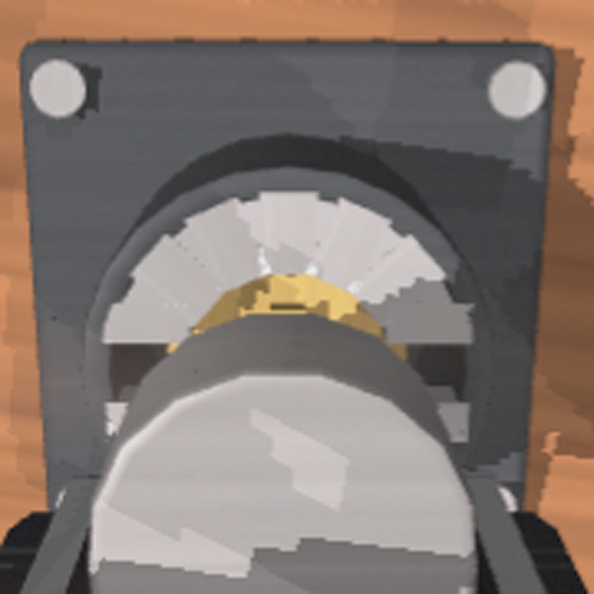

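```bash
python3 - <<'E'
from h import *
d=load('w7'); c=lambda L:[(x/3.3+235-.35,y/3.3+100-.35) for x,y in L]
s=d['state'];a=np.radians(188.72); X=np.array([np.cos(a),np.sin(a)]);Y=np.array([np.sin(a),-np.cos(a)])
def lab(n,L,z): 
    P=toplane(d,c(L),z)[:,:2]; Q=P-s['tcp_pos'][:2]; print(n,z,P.mean(0).round(4),(np.c_[Q@X,Q@Y]*1000).round(1).tolist()); return P
B=lab('bolts',[(58,88),(518,88)],.014); m=B.mean(0)-.05*X; print('centre',m)
lab('slot',[(105,343),(105,403),(473,343),(470,402)],.06)
lab('collar top',[(287,190)],.06)   # 35.0 collar radius earlier
lab('bore top',[(287,275)],.06)
lab('seam?',[(92,500),(475,500)],s['tcp_pos'][2]+.0123)
lab('apex',[(283,375)],s['tcp_pos'][2]+.0123)
E
```

```text
bolts 0.014 [ 0.4799 -0.0661] [[55.3, -48.4], [55.5, 51.9]]
centre [ 0.5292919  -0.05851786]
slot 0.06 [ 0.5289 -0.0586] [[11.7, -32.9], [-0.3, -33.5], [11.8, 36.5], [-0.1, 36.6]]
collar top 0.06 [ 0.4944 -0.0643] [[40.8, 1.3]]
bore top 0.06 [ 0.51   -0.0618] [[25.0, 1.4]]
seam? 0.14555165970547246 [ 0.5142 -0.062 ] [[20.8, -20.6], [20.8, 21.9]]
apex 0.14555165970547246 [ 0.4997 -0.0643] [[35.5, 0.5]]
```

>>> {"op": "move_arm", "data": {"commands": [[[-0.045, 0.022, -0.15], [0, 0, 0], -1], [[0, 0, -0.15], [0, 0, 0], -1], [[0, 0, -0.1], [0, 0, 0], -1], [[0, 0, 0], [0, 0, 0], -1], [[0, 0, 0], [0, 0, 0], -1]]}}

```text
clock: 7.0
tcp_pos: [0.5327, -0.0585, 0.1169]
orientation: [-0.0, -0.076, 0.997, 0.0]
wrist_force: [-1.0, 0.0, -3.5]
finger_gap: 0.0446
```

>>> {"op": "move_arm", "data": {"commands": [[[0, 0, 0], [0, 0, 0], -1], [[0, 0, 0], [0, 0, 0], -1]]}}

```text
clock: 7.2
tcp_pos: [0.5331, -0.0586, 0.1174]
orientation: [0.0, -0.076, 0.997, -0.0]
wrist_force: [-1.4, 0.1, -3.5]
finger_gap: 0.0447
```

```bash
python3 - <<'E'
from h import *
d=grab('scene','s8');s=d['state'];print(s['tcp_pos'],s['orientation'],s['wrist_force'],s['ft_torque'])
f=d['frame'][:,:,::-1];cv2.imwrite('pics/c12.png',cv2.resize(f[170:280,245:355],None,fx=5.4,fy=5.4,interpolation=cv2.INTER_CUBIC))
E
```

```text
[ 0.53307781 -0.05859729  0.11737943] [ 2.71803208e-04 -7.63399284e-02  9.97081812e-01 -4.83725421e-05] [-1.42266771  0.10245977 -3.49000891] [0.04771119 0.05903631 0.04385077]
```

View pics/c12.png

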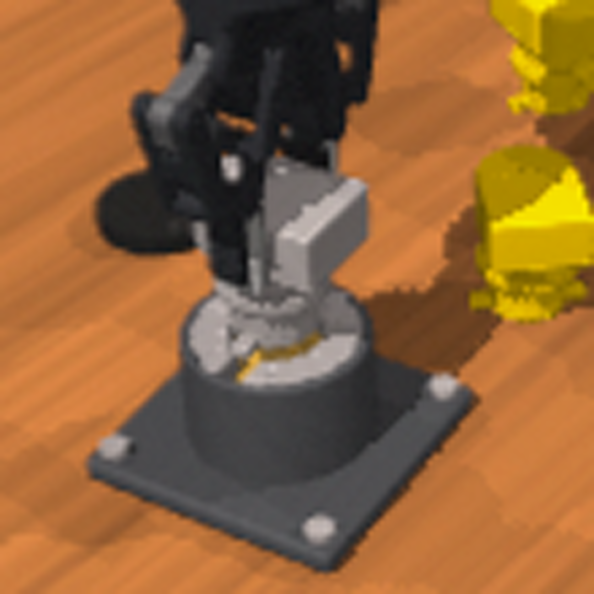

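Foot centred over the bore, the lug over the near slot. Lowering in small steps while watching the force.

>>> {"op": "move_arm", "data": {"commands": [[[0, 0, -0.07], [0, 0, 0], -1], [[0, 0, -0.07], [0, 0, 0], -1], [[0, 0, -0.06], [0, 0, 0], -1], [[0, 0, 0], [0, 0, 0], -1], [[0, 0, 0], [0, 0, 0], -1]]}}

```text
clock: 7.75
tcp_pos: [0.5327, -0.0585, 0.109]
orientation: [-0.0, -0.076, 0.997, 0.0]
wrist_force: [0.2, -0.2, -3.0]
finger_gap: 0.0446
```

>>> {"op": "move_arm", "data": {"commands": [[[0, 0, -0.06], [0, 0, 0], -1], [[0, 0, -0.06], [0, 0, 0], -1], [[0, 0, 0], [0, 0, 0], -1], [[0, 0, 0], [0, 0, 0], -1]]}}

```text
clock: 8.15
tcp_pos: [0.5327, -0.0585, 0.1042]
orientation: [-0.0, -0.076, 0.997, 0.0]
wrist_force: [-0.4, -0.5, -3.8]
finger_gap: 0.045
```

>>> {"op": "move_arm", "data": {"commands": [[[0, 0, -0.05], [0, 0, 0], -1], [[0, 0, -0.05], [0, 0, 0], -1], [[0, 0, 0], [0, 0, 0], -1], [[0, 0, 0], [0, 0, 0], -1]]}}

```text
clock: 8.55
tcp_pos: [0.5332, -0.0586, 0.1009]
orientation: [0.0, -0.076, 0.997, -0.0]
wrist_force: [-0.6, 0.8, 2.2]
finger_gap: 0.0448
```

>>> {"op": "move_arm", "data": {"commands": [[[0, 0, -0.07], [0, 0, 0], -1], [[0, 0, -0.06], [0, 0, 0], -1], [[0, 0, -0.05], [0, 0, 0], -1], [[0, 0, 0], [0, 0, 0], -1], [[0, 0, 0], [0, 0, 0], -1]]}}

```text
clock: 9.05
tcp_pos: [0.5332, -0.0586, 0.0934]
orientation: [0.0, -0.076, 0.997, -0.0]
wrist_force: [-1.9, 0.5, 6.5]
finger_gap: 0.0451
```

>>> {"op": "move_arm", "data": {"commands": [[[0, 0, -0.05], [0, 0, 0], -1], [[0, 0, -0.05], [0, 0, 0], -1], [[0, 0, 0], [0, 0, 0], -1], [[0, 0, 0], [0, 0, 0], -1]]}}

```text
clock: 9.45
tcp_pos: [0.5333, -0.0586, 0.0927]
orientation: [0.001, -0.076, 0.997, -0.0]
wrist_force: [-10.2, 1.7, 28.9]
finger_gap: 0.0447
```

Flush: z stopped at 0.0927, exactly as predicted, with the force rising to 29 N. Now I'll ease slightly, tighten the grip and twist clockwise about the heel's axis, which lies 4 mm from the TCP.

>>> {"op": "move_arm", "data": {"commands": [[[0, 0, 0.01], [0, 0, 0], -1], [[0.001, -0.01, 0], [0, 0, -0.4], -1], [[0, -0.01, 0], [0, 0, -0.7], -1], [[-0.001, -0.01, 0], [0, 0, -0.7], -1], [[0, 0, 0], [0, 0, 0], -1]], "newtons": 110}}

```text
clock: 9.95
tcp_pos: [0.5347, -0.06, 0.0928]
orientation: [0.003, 0.05, 0.999, -0.0]
wrist_force: [-4.9, 2.2, 23.6]
finger_gap: 0.0441
```

```bash
python3 - <<'E'
from h import *
s=env.get_state();print(s['tcp_pos'],s['orientation'],s['wrist_force'],s['ft_torque'],s['joint_pos'])
q=s['orientation'];print(np.degrees(2*np.arctan2(q[2],q[1])))
E
```

```text
[ 0.53468509 -0.05996243  0.09278194] [ 2.63342907e-03  5.02085027e-02  9.98735262e-01 -2.18557813e-04] [-4.94693119  2.15277508 23.61352153] [ 0.61956227  1.22262298 -0.08400481] [-2.61278036e-01  3.39223082e-01 -3.22255842e-01  9.04075831e-01
  6.75908600e-04 -1.60816670e-01]
174.2440892219939
```

>>> {"op": "move_arm", "data": {"commands": [[[-0.004, -0.01, 0], [0, 0, -0.7], -1], [[-0.005, -0.01, 0], [0, 0, -0.7], -1], [[-0.006, -0.009, 0], [0, 0, -0.7], -1], [[-0.007, -0.009, 0], [0, 0, -0.7], -1], [[-0.006, -0.008, 0], [0, 0, -0.7], -1]]}}

```text
clock: 10.45
tcp_pos: [0.5341, -0.0619, 0.0928]
orientation: [0.003, 0.291, 0.957, 0.0]
wrist_force: [-2.9, 1.1, 20.8]
finger_gap: 0.0446
```

```bash
cat > st.py <<'E'
from h import *
s=env.get_state();print(s['clock'],s['tcp_pos'],s['orientation'],s['wrist_force'],s['ft_torque'],s['joint_pos'][5],s['finger_gap'])
q=s['orientation'];print(np.degrees(2*np.arctan2(q[2],q[1])))
E
python3 st.py
```

```text
10.45 [ 0.53409826 -0.06190653  0.09280057] [3.11577074e-03 2.90881307e-01 9.56754017e-01 3.28731172e-04] [-2.90183055  1.05897838 20.75873165] [0.35378507 0.98270385 0.25412291] 0.32531482628239433 0.044589961322969655
146.1783770972906
```

>>> {"op": "move_arm", "data": {"commands": [[[-0.007, -0.007, -0.005], [0, 0, -0.7], -1], [[-0.008, -0.006, -0.005], [0, 0, -0.7], -1], [[-0.009, -0.005, -0.005], [0, 0, -0.7], -1], [[-0.009, -0.004, 0], [0, 0, -0.7], -1], [[-0.009, -0.003, 0], [0, 0, -0.7], -1]]}}

```text
clock: 10.95
tcp_pos: [0.5324, -0.0635, 0.0928]
orientation: [0.003, 0.514, 0.858, 0.0]
wrist_force: [-4.2, -0.3, 25.6]
finger_gap: 0.0443
```

```bash
python3 st.py
```

```text
10.95 [ 0.53242568 -0.06350475  0.09278572] [3.42450636e-03 5.13750182e-01 8.57932881e-01 4.40508001e-04] [-4.17906693 -0.25955318 25.55246855] [0.03777253 1.44169917 0.36025172] 0.8111577369968382 0.04428740534059284
118.1716870488973
```

>>> {"op": "move_arm", "data": {"commands": [[[-0.01, -0.002, 0], [0, 0, -0.7], -1], [[-0.01, -0.001, 0], [0, 0, -0.7], -1], [[-0.01, 0, 0], [0, 0, -0.6], -1], [[0, 0, 0], [0, 0, 0], -1], [[0, 0, 0], [0, 0, 0], -1]]}}

```text
clock: 11.45
tcp_pos: [0.5311, -0.064, 0.0928]
orientation: [0.003, 0.627, 0.779, 0.001]
wrist_force: [-5.0, -0.9, 25.2]
finger_gap: 0.0448
```

```bash
python3 st.py; python3 - <<'E'
from h import *
d=grab('wrist','w9'); d=grab('scene','s9')
f=d['frame'][:,:,::-1];cv2.imwrite('pics/c13.png',cv2.resize(f[170:280,245:355],None,fx=5.4,fy=5.4,interpolation=cv2.INTER_CUBIC))
E
```

```text
11.45 [ 0.53110963 -0.06400145  0.09277999] [3.40594781e-03 6.27071421e-01 7.78954089e-01 5.99708542e-04] [-5.02794387 -0.86409107 25.21659958] [-0.08362462  1.57940947  0.02302543] 1.086397628228447 0.04476553186016543
102.33067586805205
```

View pics/w9.png

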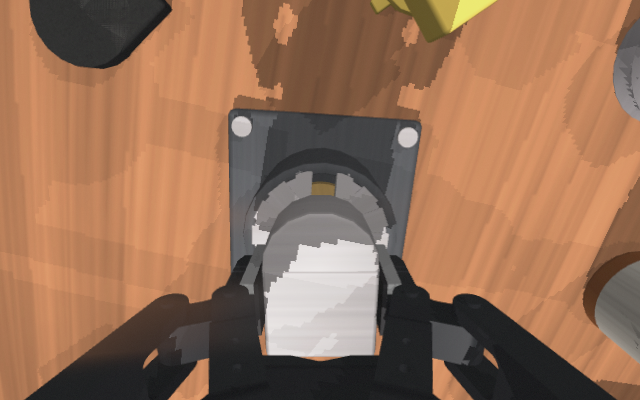

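View pics/c13.png

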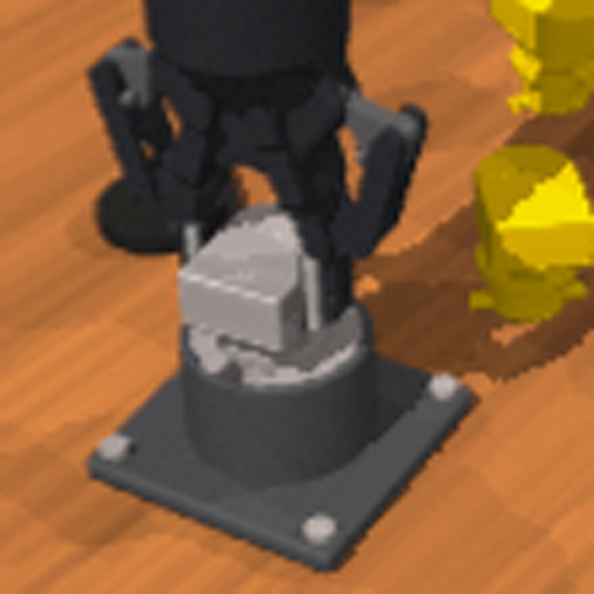

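>>> {"op": "move_arm", "data": {"commands": [[[-0.004, 0, -0.005], [0, 0, -0.25], -1], [[-0.004, 0, -0.005], [0, 0, -0.25], -1], [[0, 0, 0], [0, 0, 0], -1], [[0, 0, 0], [0, 0, 0], -1], [[0, 0, 0], [0, 0, 0], -1]]}}

```text
clock: 12.05
tcp_pos: [0.5308, -0.0641, 0.0928]
orientation: [0.004, 0.654, 0.757, 0.001]
wrist_force: [-5.7, -1.9, 28.5]
finger_gap: 0.0446
```

```bash
python3 st.py
```

```text
12.05 [ 0.53080514 -0.06409742  0.09278074] [3.56015917e-03 6.53829928e-01 7.56632877e-01 6.63529391e-04] [-5.67305228 -1.93722176 28.52378285] [-0.08457979  1.84106506  0.03302588] 1.15589714962976 0.04459510485974699
98.33737394598268
```

```bash
python3 - <<'E'
from h import *
a=grab('wrist','w10')['frame']; b=grab('scene','s10')['frame']
f=a[:,:,::-1];g=b[:,:,::-1]
cv2.imwrite('pics/c14.png',np.hstack([cv2.resize(f[170:370,220:420],(400,400)),cv2.resize(g[180:270,260:350],(400,400),interpolation=cv2.INTER_CUBIC)]))
cv2.imwrite('pics/c15.png',g)
E
python3 st.py
```

```text
12.15 [ 0.53079793 -0.06409812  0.09276429] [3.53300111e-03 6.53844114e-01 7.56620734e-01 6.76428128e-04] [-4.7195885  -2.352061   29.70547368] [-0.11612191  1.83635416  0.04738941] 1.155904957851918 0.04454806595065629
98.3352342176494
```

View pics/c14.png

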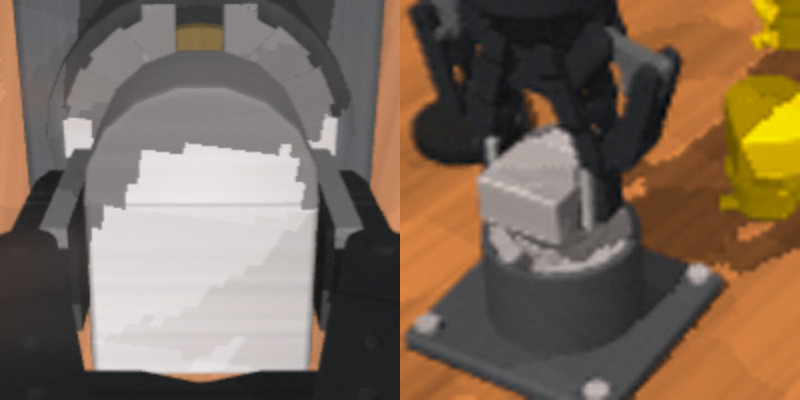

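View pics/c15.png

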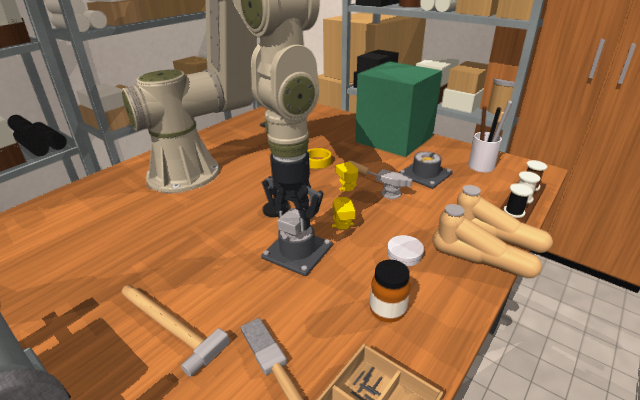

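The head has not moved in the grip: the seam is still at row about 272. The flange is flush and the slot is empty of lugs at the round end. The toe last, both yellow copies and the other things are where they were. Handing in.

```bash
python3 -c "
from workcell import job; print(job.hand_in())"; python3 st.py
```

```text
the job is handed in; nothing more can be done
None
the job is handed in; nothing more can be done
```

The heel last is locked in the right-hand socket, pressed flush and turned clockwise about a quarter turn. I handed the job in at about 12 s with the arm still gripping and pressing it.

**Last checks**
- **Flush:** the TCP stopped at z = 0.0928 m. Flush was predicted at 0.0927 m from the grip height, so the head has not slipped in height.
- **Press:** the wrist force reads about 29 N upward.
- **Twist:** the tool turned 90.4°. The wrist picture shows the head still in the same place in the grip.
- **Other things:** in the scene picture, the toe last, both yellow copies and the other bystanders in view are where they were.

**Uncertain or slightly off**
- I could not read the seat's turn directly. With up to 0.15 rad of slack in the key, it lies between about 1.43 and 1.5 rad.
- The wrist moment about z was only about 0.05 N m at the end, lower than the return spring alone would give; I put that down to friction but did not test it. I also felt no clear end stop.
- The tool leans about 0.4°, and a sideways force of about 5 N remains.
- The wrist camera's estimate of where the head's axis sits along the grip varied by about 1 to 2 mm between pictures. The heel last went in with almost no sideways force all the same.

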